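# Level the crock's tray with its sprung foot and hold it

## Robot

A 7-joint arm with a two-finger parallel gripper is mounted at the origin on the work surface. World frame = base frame: x ahead of the robot, y to its left, z up, the work surface at z = 0. Lengths are in m, angles in rad, forces in N, time in s.
With the tool pointing down it reaches from about 0.425 to 0.925 m from the base axis. Payload 6.8 kg.
Tool frame: the origin (TCP) lies between the finger pads; the fingertips stand 17 mm ahead of it and the grasp point (between the pads) lies 2 mm behind it; z points along the fingers, x is the direction in which the jaws open and shut, and the axes are right-handed (so a half turn about z gives the same grasp; the last joint's range is limited). The gripper opens to 85 mm and grips with 20 to 120 N. Pads are 22 mm wide; open, the fingers measure 114 mm over their backs; the gripper's body (76 mm by 85 mm) begins 54 mm behind the grasp point. The pads swing forward as they close: fully open they stand 13 mm farther back than shut.
Start: joints at [1.226, 0.477, 0.022, 1.555, -0.011, 1.109, -0.083], TCP at [0.158, -0.656, 0.248] pointing down, gripper open.
Joint ranges: [-2.96, 2.96], [-0.34, 2.1], [-1.41, 1.46], [0.24, 2.44], [-1.37, 4.51], [0.17, 1.92], [-2.96, 2.96]. Speed limits (rad/s): [2.39, 2.39, 3.14, 3.14, 3.14, 3.14, 3.14].

## Interface

Orientations are given as a unit quaternion [w, x, y, z].
In Python, from station import readout, read_camera, get_calibration, bot, models gives the robot as it stands.
- The arm moves only by the tool carry_out, never from a script. Its argument "deltas" is a list of rows, each a list of 2 entries, a list of its own where there are three numbers: the shift along the tool's x, y, z in cm, then the turn about the tool's z in degrees. A call has 1 to 10 rows; each row is the pose to reach, as a shift and turn from the pose measured when the call began, along the tool's axes at that moment; what a row does not reach only later rows make up. A row lasts 1/8 s, in which the tool goes at most 62.5 mm and 10.7 degrees, less where a joint would pass 70% of its speed; a pose out of reach is approached as far as the arm can. A call with a gripper value outside its range is refused whole. "hand" is the opening, from 0 (shut) to 1 (fully open), set as the call begins (left out, the last holds). The fingers move at their own pace and stop on an object; "newtons" is the grip in N (left out, the last holds). Time passes only in rows, so rows that repeat a pose let the fingers close. It gives the time, the measured TCP pose, the force and the opening at its end, in the units of the state.
- readout.get_obs(): the state, without advancing time (a new reading comes with each control period).
- read_camera(name): name is "scene" or "top" or "wrist"; returns the picture (480x640x3 uint8, red, green, blue); there is no depth.
- get_calibration(name): a dict with "fov_y" (degrees; the focal length in pixels is half the picture's height over the tangent of half this angle, whatever the lens; pixels are square), "cx", "cy" (the principal point, pixels), "world_from_camera" (4x4, takes a point from camera to world coordinates). Camera axes: x right, y down, z forward; pixel columns grow to the right and rows downward; lengths in m; the calibration is good to about 2 mm. The wrist camera is an equidistant fisheye: a pixel r from the principal point sees the ray r / f radians off the axis. A picture is of the moment at which its call begins: read the wrist's pose just before it. get_calibration takes no time and is no camera call; for the wrist camera it gives the pose at the moment of the call.
- bot.hand_in(): hands the job in, once; it reports no verdict.
Trained networks look in the newest picture that a camera, given by its name, has taken for a name from the list of things; names that differ only in an ending like _2 or _b are one class to them, and where a whole thing is asked for, a point or a joint stands for the part that bears it (a point fixed in the world has none). Each returns a list of dicts, best first, with "score" (0 to 1); they miss things now and then, are a little off and sometimes report something else, mostly with a low value. They report only what shows in the picture. A call takes as long as a camera call. They do not tell look-alikes from the thing itself.
- models.spot_in(query, camera): "centre" ([row, column] in pixels, amid what is visible of it).
The state is a dict: "t": time; "q": joint angles; "joint_vel": joint speeds; "joint_torque": joint torques, N m; "eef_pos": TCP position; "tool_rot": TCP orientation; "contact_force": force on the tool from outside, world axes, zero at the start; "torque": the same for the moment, N m; "gripper_width": opening from 0.0 (shut) to 1.0 (fully open).
Only numpy, scipy, OpenCV 4.12 (cv2) and the standard library are available. Lean on these libraries where they do the work, as an engineer would, in place of code of your own. Each camera call takes 0.05 s, during which the arm holds its last target. There are 200 camera calls.

## Task

Before the crock goes back on its bamboo tray, stand the ball level gently on the middle of the tray, lengthwise along the line from the foot to the hinge, without squeezing or bumping its glass hard, and let go of it. Then take hold of the foot's knob at the tray's end, press it down against its spring as far as it goes, and turn it until, with the foot pressed down, the steel ball rests centred between the two black marks. Finish while still gripping the knob and holding it pressed down with the ball centred, the level left standing untouched; leave the crock, grinder, salt cellar and spoons where they are.

Things in the scene. Friction and masses are not known exactly. Their poses are not given: they have to be found in the camera images.
- level: Ball level, loose, at the start standing on the fridge top: aluminium beam 150 mm long (its y axis), 30 mm wide (x), 30 mm high, to be gripped across its width; on it lies a clear glass tube of 22 mm diameter with its centre line 42 mm above the underside, between two end blocks 54 mm high. Origin: centre of the underside; z up. Mass about 0.29 kg. Delicate: a grip of 20 to 40 N is plenty (a finger force sum above 140 N breaks it), and it may be set down with at most 30 N.
- ball (a joint): Where the 16 mm steel ball stands in the level's tube (it shows through the glass between two black ring marks whose inner faces are 26 mm apart), in m along the level's length: 0 = centred, positive towards the level's +y end, limits +-0.036. The ball runs towards the low end, about 12 mm from the centre for each 0.01 rad of slope along the level's length; it settles in about 2.5 s.
- tray_mid (a point): Point on the upper face of the bamboo tray, in the middle. The face is 160 mm (x) by 210 mm (y), about 54 mm above the fridge top, with 7 mm high lips across its two y ends. y axis: the tray's length, from the foot's end (-y) to the hinge end (+y); z: out of the face. The tray tilts by a few hundredths of a rad about a hinge line along x, 80 mm on the +y side of this point.
- knob_grip (a point): Centre of the top of the black knob of the levelling foot, 140 mm from tray_mid on the tray's -y side. The knob is an upright bar 44 mm long (this point's y axis), 14 mm wide (x), 30 mm high, its top at this point; grip it from above across the 14 mm. Below the bar is a disc of 40 mm diameter and 10 mm thickness on a steel ear. The point turns with the knob.
- foot_knob (a joint): Turn of the foot's knob in rad, 0 at the start, growing clockwise seen from above, range -0.6 to 2.2. Clockwise lifts the foot end of the tray: 0.025 rad of tray slope and 5.5 mm of knob height per rad turned, pressed or not. It stays where it is left; 0.12 N m turns it. A turn of 0.5 to 1.2 rad clockwise is needed.
- foot_press (a joint): How far the foot end is pressed down against its spring, as tray tilt in rad: 0 = sprung up, 0.041 = fully down on the stop (9 mm lower at the knob). It counts as fully down above 0.033. Takes about 2 N to start and about 7 N to reach the stop; it springs up when let go. Unpressed, the level therefore reads wrong.
- crock: Bystander: earthenware crock with a white ceramic lid, 148 mm in diameter, 180 mm high. Origin under its centre.
- grinder: Bystander: push-button pepper grinder, 54 mm in diameter, 148 mm high. Origin under its centre.
- cellar: Bystander: open glass salt cellar, 76 mm in diameter, 40 mm high. Origin under its centre.
- spoons: Bystander: three flat lying steel measuring spoons fanned on a ring, about 120 mm long, 9 mm high. Origin at the ring.
Things that resemble listed ones, but are neither listed nor needed, are in the scene too. There is more than one size of the level; the one meant has the size given above.

How it is judged:
On the way, in this order (a step that is already met when the one before it is completed fails the run):
1. the level stands on the tray's middle, lengthwise, let go (distance between level and tray_mid below 0.04 m and angle between the y axis of level and the y axis of tray_mid, either way round below 0.26 rad and angle between level's own z axis and vertical below 0.1 rad and contact force between level and the fingers below 0.05 N and contact force between level and stand above 0.5 N), for 0.2 s.
2. the foot is held by the fingers and pressed fully down (value of joint foot_press above 0.033 rad and contact force between the fingers and foot_knob above 2 N), for 0.2 s.
At the end, for the whole second after the job is handed in: The level stands untouched on the tray within 45 mm of its middle and 0.3 rad of its length, its ball at rest within 5 mm of the centre, the tray's slope under 0.012 rad, while the fingers still hold the knob with the foot pressed down (foot_press above 0.033) (all of step 2 and value of joint ball between -0.005 and 0.005 m and velocity of joint ball between -0.012 and 0.012 m/s and angle between tray_mid's own z axis and vertical below 0.012 rad and distance between level and tray_mid below 0.045 m and angle between the y axis of level and the y axis of tray_mid, either way round below 0.3 rad and angle between level's own z axis and vertical below 0.05 rad and contact force between level and the arm below 0.05 N and contact force between level and the fingers below 0.05 N and contact force between level and stand above 0.5 N); the arm keeps its last pose, push and grip.
It fails at once if the level is squeezed hard (finger forces above 140 N in sum) (contact force between level and the fingers above 140 N).
It fails at once if the level is bumped or pressed on the tray with over 30 N (contact force between level and stand above 30 N).
It fails at once if the crock, grinder, salt cellar or spoons are moved by more than 20 mm (distance of any of crock, grinder, cellar, spoons from where it was at the start of the episode above 0.02 m).
It also fails if it takes over 70 s, if anything falls off the work surface, if the arm or the gripper's body presses on something with over 40 N, if the wrist force passes 120 N, or if a joint passes its speed limit or range.

## Working session

There is one attempt and no reset: what is moved stays moved. The work goes in short steps, Python scripts to look and compute and a tool call to move; the robot and the scene stay as the last step left them, time stands still between calls to the robot, and variables do not carry over. Pictures are saved under pics/ and viewed, about 8 in all and at most 12, crops included, and the job is handed in when it is done.

Besides the shell and the picture viewer there is one more tool, called after "Emit:" as a command line: name --argument value ..., lists and objects as JSON in quotes. carry_out: Moves the arm, as the interface text tells. Its arguments: {"type":"object","properties":{"deltas":{"type":"array"},"hand":{"type":"number"},"newtons":{"type":"number"}},"required":["deltas"]}

```bash
ls; mkdir -p pics; cat > h.py <<'E'
import numpy as np, cv2
from station import readout, read_camera, get_calibration, bot, models
def ray(c,px):  # px=(col,row)
    k=get_calibration(c); f=240/np.tan(np.radians(k['fov_y']/2)); T=np.array(k['world_from_camera'])
    d=np.array([px[0]-k['cx'],px[1]-k['cy']]); r=np.linalg.norm(d)
    if c=='wrist':
        a=r/f; v=np.r_[d/max(r,1e-9)*np.sin(a),np.cos(a)]
    else: v=np.r_[d/f,1]
    return T[:3,3],T[:3,:3]@v
def onz(c,px,z):
    o,v=ray(c,px); return (o+v*(z-o[2])/v[2]).round(4)
def save(c,n,crop=None,s=1):
    im=read_camera(c)
    if n:
        o=im if crop is None else im[crop[0]:crop[1],crop[2]:crop[3]]
        cv2.imwrite(f'pics/{n}.png',cv2.resize(o,None,fx=s,fy=s,interpolation=cv2.INTER_CUBIC)[:,:,::-1])
    return im
E
python3 - <<'E'
from h import *
o=readout.get_obs(); print(o)
a=save('top','top');b=save('scene','scene');c=save('wrist','w0')
for cam in ['top','scene','wrist']:
    print(cam,get_calibration(cam))
    for q in ['level','tray_mid','knob_grip','crock','grinder','cellar','spoons']:
        print(q,[(d['score'],np.round(d['centre'])) for d in models.spot_in(q,cam)])
E
```

```text
pics
{'t': 0.0, 'q': array([ 1.22590778,  0.47781236,  0.02235573,  1.55643405, -0.01149178,
        1.10929782, -0.08310797]), 'joint_vel': array([ 9.50566487e-05,  1.90501645e-03,  5.77734765e-04, -9.96987971e-04,
        5.69253000e-04, -8.32457862e-04,  5.46718852e-04]), 'joint_torque': array([ 3.63603958e-04, -5.96452546e+01,  1.60782751e+00, -2.81191117e+01,
        1.23470227e-02,  9.41797625e-03,  1.54432473e-05]), 'eef_pos': array([ 0.15819009, -0.655634  ,  0.24732512]), 'tool_rot': array([-5.02887577e-04,  7.85679371e-01, -6.18633247e-01, -7.60312604e-04]), 'contact_force': array([ 0.43757219, -0.01132327, -0.43453787]), 'torque': array([-0.00106882, -0.06540334,  0.03072453]), 'gripper_width': 0.9996625789918636}
top {'fov_y': 53.676384274752756, 'cx': 319.0050890614896, 'cy': 247.75649356054177, 'world_from_camera': array([[-0.02338286, -0.99704064,  0.07323394,  0.44608522],
       [-0.99956719,  0.02200829, -0.01952073,  0.02955823],
       [ 0.01785121, -0.07365869, -0.99712373,  1.33858462],
       [ 0.        ,  0.        ,  0.        ,  1.        ]])}
level [(0.84,
[... 915 characters left out ...]
grip [(0.8, array([251., 317.]))]
crock []
grinder [(0.73, array([311., 486.]))]
cellar [(0.9, array([297., 249.]))]
spoons [(0.7, array([342., 344.]))]
wrist {'fov_y': 65.70646984690485, 'cx': 318.2104874751911, 'cy': 240.66696838495284, 'world_from_camera': array([[ 2.35676135e-01, -9.36358857e-01, -2.60170811e-01,
         2.23887385e-01],
       [-9.71831605e-01, -2.26991012e-01, -6.33909372e-02,
        -6.39132348e-01],
       [ 3.00229788e-04,  2.67781948e-01, -9.63479496e-01,
         3.73945597e-01],
       [ 0.00000000e+00,  0.00000000e+00,  0.00000000e+00,
         1.00000000e+00]])}
level [(0.83, array([44., 64.]))]
tray_mid []
knob_grip []
crock []
grinder []
cellar []
spoons []
```

View pics/top.png

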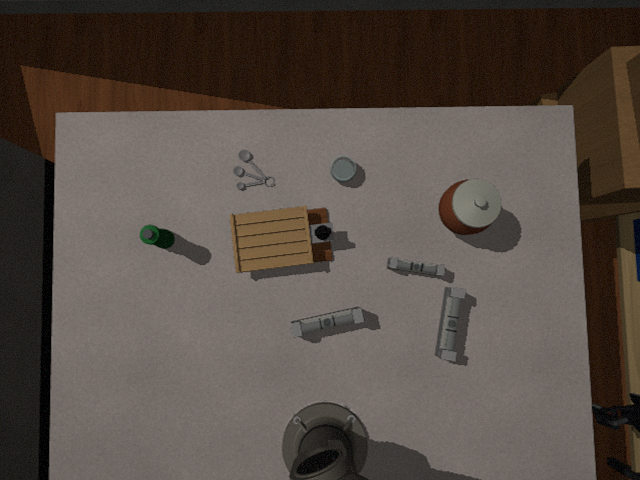

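View pics/scene.png

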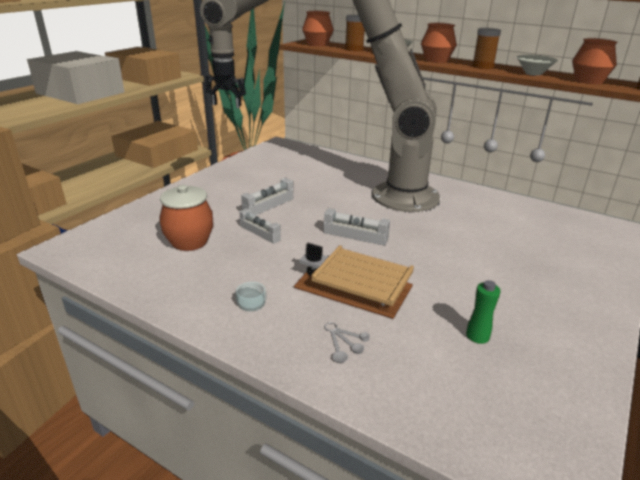

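The top view shows three levels: A at col 327, row 323; B at (452,324); and a small one, C, at (416,267). The tray is near (272,239), its black knob near (322,232). I'll measure the lengths.

```bash
python3 - <<'E'
from h import *
im=read_camera('top')
a=cv2.resize(im[250:370,280:480],None,fx=4,fy=4,interpolation=cv2.INTER_CUBIC)
cv2.imwrite('pics/lv.png',a[:,:,::-1])
b=cv2.resize(im[190:290,215:355],None,fx=5.5,fy=5.5,interpolation=cv2.INTER_CUBIC)
cv2.imwrite('pics/tr.png',b[:,:,::-1])
E
```

```text
(no output)
```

View pics/lv.png

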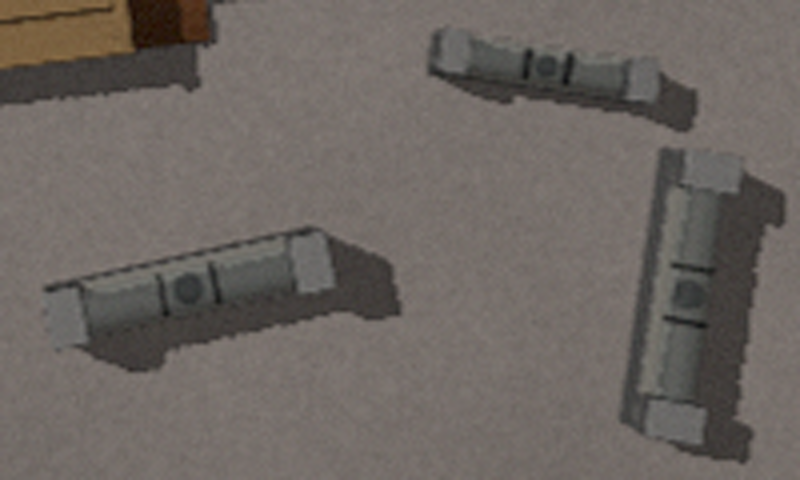

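View pics/tr.png

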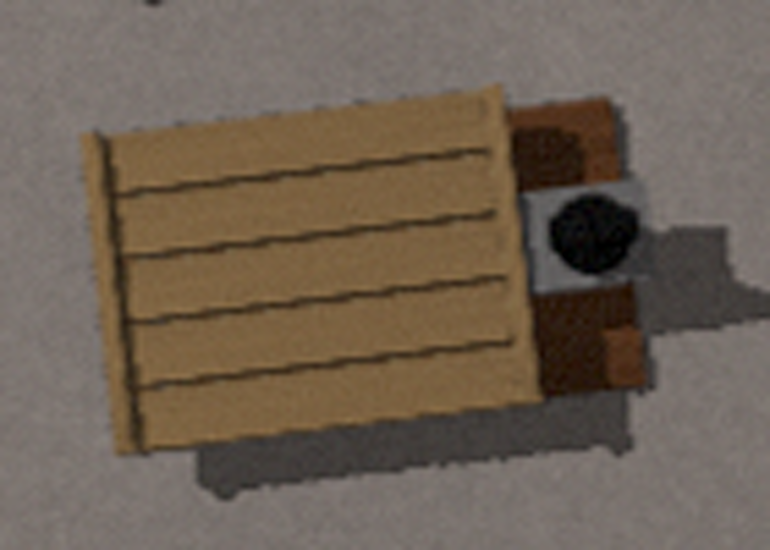

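```bash
python3 - <<'E'
from h import *
P=lambda u,v,z,s=4,o=(280,250): onz('top',((u+.5)/s-.5+o[0],(v+.5)/s-.5+o[1]),z)
for n,a,b in [('A',(48,318),(329,258)),('B',(714,152),(675,442)),('C',(440,46),(660,82))]:
    p,q=P(*a,.054),P(*b,.054); d=p-q; print(n,p,q,(p+q)/2,np.linalg.norm(d),np.degrees(np.arctan2(d[1],d[0])))
T=lambda u,v,z:P(u,v,z,5.5,(215,190))
c=[T(*x,.058) for x in [(85,134),(502,88),(540,402),(118,453)]]
for x in c: print(x)
print('mid',np.mean(c,axis=0)); d=(c[0]+c[3]-c[1]-c[2])/2; print(np.linalg.norm(d),np.degrees(np.arctan2(d[1],d[0])))
for z in(.06,.08,.1): print('knob',z,T(593,233,z))
o=readout.get_obs();print(o['t'])
from scipy.spatial.transform import Rotation as R
q=o['tool_rot'];print(R.from_quat(q[[1,2,3,0]]).as_matrix().round(3))
E
```

```text
A [0.3235 0.0829 0.054 ] [ 0.3587 -0.1068  0.054 ] [ 0.3411  -0.01195  0.054  ] 0.19293815071156872 100.51202514959499
B [ 0.4237 -0.3705  0.054 ] [ 0.2306 -0.3355  0.054 ] [ 0.32715 -0.353    0.054  ] 0.19624629932816567 -10.273510190310025
C [ 0.4998 -0.1866  0.054 ] [ 0.4719 -0.3357  0.054 ] [ 0.48585 -0.26115  0.054  ] 0.1516879032751129 79.40122764583829
[0.6374 0.2436 0.058 ]
[0.6561 0.0376 0.058 ]
[0.5001 0.0223 0.058 ]
[0.4798 0.2291 0.058 ]
mid [0.56835 0.13315 0.058  ]
0.2073191018695576 95.39709884023658
knob 0.06 [ 0.5827 -0.0057  0.06  ]
knob 0.08 [ 0.5806 -0.0052  0.08  ]
knob 0.1 [ 0.5784 -0.0046  0.1   ]
1.25
[[ 0.235 -0.972  0.   ]
 [-0.972 -0.235 -0.   ]
 [ 0.    -0.    -1.   ]]
```

Emit:
carry_out --deltas '[[[-3,-4.1,0],-6],[[-6,-8.2,0],-12],[[-9,-12.3,0],-20],[[-12,-16.4,0],-27],[[-15.5,-20.5,2],-34],[[-18.5,-25,4],-41],[[-22,-29.5,5],-48],[[-25,-33.5,6],-55],[[-28,-37.5,7],-62],[[-30.6,-41.1,8],-65.8]]' --hand 1 --newtons 30

```text
t: 2.5
eef_pos: [0.4873, -0.2608, 0.1683]
tool_rot: [0.0, 0.996, -0.091, 0.0]
contact_force: [0.7, 0.6, 0.8]
gripper_width: 1.003
```

```bash
python3 - <<'E'
from h import *
o=readout.get_obs();print(o['t'],o['eef_pos'],o['tool_rot'],o['joint_vel'].round(2))
im=save('wrist','w1')
print([(d['score'],np.round(d['centre'],1),onz('wrist',d['centre'][::-1],.04)) for d in models.spot_in('level','wrist')])
E
```

```text
2.5 [ 0.48733552 -0.26081749  0.16830245] [ 6.16772028e-05  9.95853169e-01 -9.09741798e-02  4.00579467e-04] [-0.51  0.23 -0.17 -0.09  0.2  -0.09 -0.27]
[(0.84, array([231.1, 313.5]), array([ 0.4868, -0.2504,  0.04  ])), (0.76, array([348.7, 223.4]), array([ 0.397 , -0.3342,  0.04  ]))]
```

View pics/w1.png

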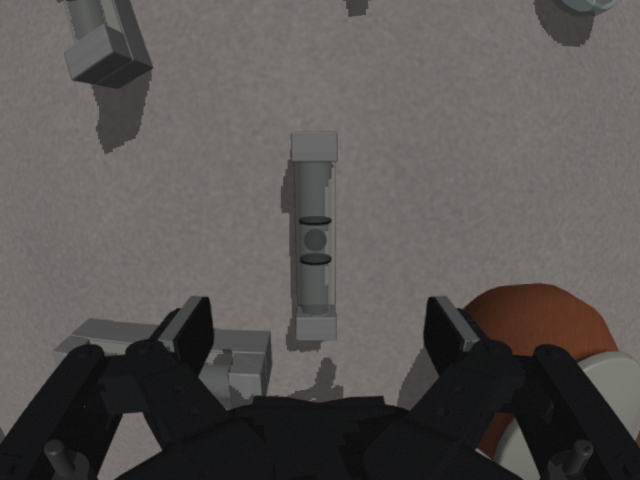

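The wrist view shows level C upright, its ball centred between the marks at about (315,240), and the jaws straddling its line. The arm was still moving when it was taken, so I'll measure again now that it has settled.

```bash
python3 - <<'E'
from h import *
for i in range(4): read_camera('wrist')
o=readout.get_obs();print(o['t'],o['eef_pos'],o['tool_rot'],np.abs(o['joint_vel']).max().round(3))
im=save('wrist','w2',(110,360,220,420),3)
print(get_calibration('wrist')['world_from_camera'].round(4))
for c in('wrist',):
  print([(d['score'],np.round(d['centre'],1),onz('wrist',d['centre'][::-1],.035)) for d in models.spot_in('level',c)])
E
```

```text
2.8 [ 0.4854573  -0.2635357   0.16841212] [ 3.97181454e-04  9.95605164e-01 -9.36492208e-02 -1.49466468e-04] 0.013
[[ 9.826e-01 -1.792e-01 -4.970e-02  4.976e-01]
 [-1.860e-01 -9.463e-01 -2.645e-01 -1.959e-01]
 [ 4.000e-04  2.691e-01 -9.631e-01  2.940e-01]
 [ 0.000e+00  0.000e+00  0.000e+00  1.000e+00]]
[(0.89, array([230.8, 316.9]), array([ 0.4847, -0.2596,  0.035 ])), (0.69, array([ 44.1, 105. ]), array([ 0.3517, -0.0813,  0.035 ])), (0.68, array([348.2, 222.4]), array([ 0.3885, -0.3435,  0.035 ]))]
```

View pics/w2.png

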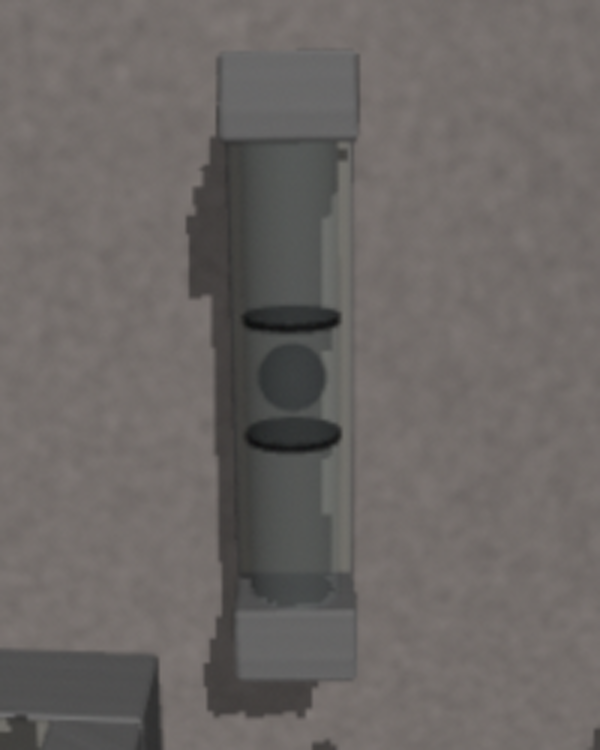

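```bash
python3 - <<'E'
from h import *
f=lambda u,v,z:onz('wrist',(u/3+220-.33,v/3+110-.33),z)
a,b=f(288,51,.054),f(296,679,.054); d=a-b
print(a,b,(a+b)/2,np.linalg.norm(d),np.degrees(np.arctan2(d[1],d[0])),f(292,377,.042))
# side edges of blocks (z=.054): width directions
print(f(218,90,.054),f(357,90,.054),f(237,640,.054),f(356,640,.054))
q=readout.get_obs()['tool_rot']
print('toolx deg',np.degrees(2*np.arctan2(q[2],q[1])))
E
```

```text
[ 0.4977 -0.1875  0.054 ] [ 0.4717 -0.3338  0.054 ] [ 0.4847  -0.26065  0.054  ] 0.1485923618494571 79.92277657062286 [ 0.4845 -0.2611  0.042 ]
[ 0.4815 -0.1929  0.054 ] [ 0.5105 -0.1984  0.054 ] [ 0.4597 -0.3203  0.054 ] [ 0.4881 -0.3257  0.054 ]
toolx deg -10.787892100959436
```

Emit:
carry_out --deltas '[[[0,-0.2,4],-0.5],[[0,-0.2,8],-0.5],[[0,-0.2,11],-0.5],[[0,-0.2,13],-0.5],[[0,-0.2,14.5],-0.5],[[0,-0.2,14.5],-0.5],[[0,-0.2,14.5],-0.5]]'

```text
t: 3.78
eef_pos: [0.4862, -0.2624, 0.0243]
tool_rot: [0.001, 0.996, -0.09, 0.001]
contact_force: [0.2, 0.6, 0.1]
gripper_width: 0.999
```

Emit:
carry_out --deltas '[[[0,0,0],0],[[0,0,0],0],[[0,0,0],0],[[0,0,0],0],[[0,0,0],0],[[0,0,0],0],[[0,0,0],0],[[0,0,0],0]]' --hand 0 --newtons 30

```text
t: 4.78
eef_pos: [0.4861, -0.2625, 0.0246]
tool_rot: [0.001, 0.996, -0.09, 0.001]
contact_force: [-0.9, 0.5, 5.0]
gripper_width: 0.346
```

Emit:
carry_out --deltas '[[[0,0,-1],0],[[0,0,-5],0],[[0,0,-10],0],[[0,-3,-13],0],[[0,-8,-14],-3],[[0.2,-13,-14],-6],[[0.3,-18,-14],-9],[[0.4,-23,-14],-12],[[0.5,-28,-14],-14],[[0.6,-33,-14],-15.7]]'

```text
t: 6.02
eef_pos: [0.5508, 0.0627, 0.1642]
tool_rot: [0.001, 0.999, 0.047, 0.0]
contact_force: [1.6, -1.0, -3.8]
gripper_width: 0.345
```

```bash
python3 - <<'E'
from h import *
read_camera('top')
o=readout.get_obs();print(o['eef_pos'],o['gripper_width'],o['contact_force'])
q=o['tool_rot'];a=2*np.arctan2(q[2],q[1]);print(np.degrees(a))
d=np.array([.567,.143])-o['eef_pos'][:2]
print('dx,dy cm',100*d@[np.cos(a),np.sin(a)],100*d@[np.sin(a),-np.cos(a)])
E
```

```text
[0.55166699 0.07196326 0.16505426] 0.34212864431175444 [ 2.06278307  7.25204804 -1.55695632]
5.980619006734149
dx,dy cm 2.2651020946977356 -6.905252535481737
```

Emit:
carry_out --deltas '[[[1,-3,0],0],[[2,-5.5,0],0],[[2.3,-6.9,0],0.5],[[2.3,-6.9,2],0.5],[[2.3,-6.9,4],0.5],[[2.3,-6.9,6],0.5],[[2.3,-6.9,6.5],0.5],[[2.3,-6.9,7],0.5],[[2.3,-6.9,7],0.5],[[2.3,-6.9,7],0.5]]'

```text
t: 7.32
eef_pos: [0.568, 0.1435, 0.096]
tool_rot: [-0.002, 0.999, 0.048, 0.002]
contact_force: [0.6, -0.2, -3.3]
gripper_width: 0.345
```

```bash
python3 - <<'E'
from h import *
read_camera('wrist')
im=save('wrist','w3')
o=readout.get_obs();print(o['eef_pos'],o['gripper_width'],o['contact_force'])
for c in ('scene','wrist'):
  if c=='scene':read_camera(c)
  for n in('level','tray_mid','knob_grip'):print(c,n,[(d['score'],np.round(d['centre'],1),onz(c,d['centre'][::-1],{'level':.1,'tray_mid':.056,'knob_grip':.095}[n])) for d in models.spot_in(n,c)][:3])
E
```

```text
[0.56794559 0.14348386 0.0960104 ] 0.34227901628521107 [-0.56624999  0.15377214 -3.11346281]
scene level [(0.93, array([200.9, 267.3]), array([ 0.4515, -0.2553,  0.1   ])), (0.68, array([262.9, 376.4]), array([0.5715, 0.1669, 0.1   ]))]
scene tray_mid [(0.67, array([277.9, 352.6]), array([0.6023, 0.1207, 0.056 ]))]
scene knob_grip [(0.56, array([299.2, 250.1]), array([0.8452, 0.    , 0.095 ])), (0.5, array([249.3, 315.9]), array([0.5934, 0.0073, 0.095 ]))]
wrist level [(0.84, array([238.5, 320. ]), array([0.5645, 0.1792, 0.1   ])), (0.69, array([370. ,  29.9]), array([0.4221, 0.095 , 0.1   ]))]
wrist tray_mid [(0.72, array([195.5, 273.1]), array([0.543 , 0.1855, 0.056 ]))]
wrist knob_grip []
```

View pics/w3.png

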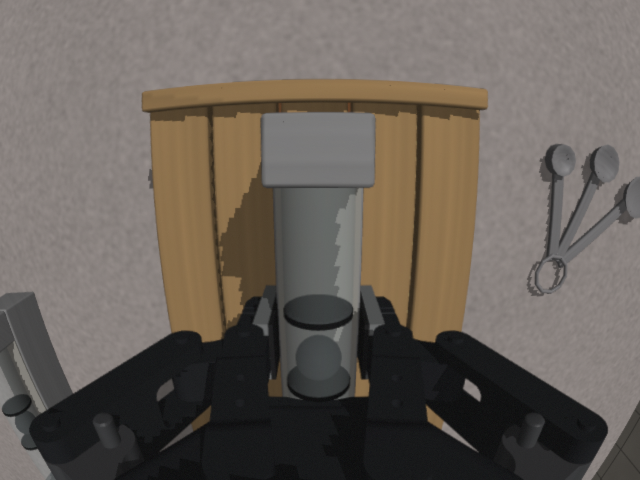

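The wrist view shows the level centred over the tray and parallel to the slats, just inside the hinge lip (row 100). I'll lower it gently.

Emit:
carry_out --deltas '[[[0,0,0.5],0],[[0,0,1.0],0],[[0,0,1.2],0],[[0,0,1.3],0],[[0,0,1.3],0]]'

```text
t: 8.4
eef_pos: [0.5676, 0.1434, 0.0824]
tool_rot: [-0.002, 0.999, 0.048, 0.002]
contact_force: [0.1, -0.3, -3.3]
gripper_width: 0.348
```

Emit:
carry_out --deltas '[[[0,0,0.1],0],[[0,0,0.15],0],[[0,0,0.2],0]]'

```text
t: 8.78
eef_pos: [0.5677, 0.1434, 0.0805]
tool_rot: [-0.002, 0.999, 0.048, 0.002]
contact_force: [-0.3, 0.3, -3.3]
gripper_width: 0.342
```

Emit:
carry_out --deltas '[[[0,0,0.1],0],[[0,0,0.15],0],[[0,0,0.15],0]]'

```text
t: 9.15
eef_pos: [0.5679, 0.1435, 0.0793]
tool_rot: [-0.002, 0.999, 0.048, 0.002]
contact_force: [-0.2, 0.1, 1.6]
gripper_width: 0.346
```

Emit:
carry_out --deltas '[[[0,0,0.05],0],[[0,0,0.1],0],[[0,0,0.1],0]]'

```text
t: 9.52
eef_pos: [0.568, 0.1434, 0.0785]
tool_rot: [-0.002, 0.999, 0.048, 0.002]
contact_force: [-1.2, -0.7, 3.0]
gripper_width: 0.346
```

The tray is carrying it, with about 6 N of contact. Letting go and rising straight up.

Emit:
carry_out --deltas '[[[0,0,0],0],[[0,0,0],0],[[0,0,0],0],[[0,0,0],0],[[0,0,0],0],[[0,0,-1],0],[[0,0,-3],0],[[0,0,-7],0],[[0,0,-12],0],[[0,0,-16],0]]' --hand 0.7

```text
t: 10.78
eef_pos: [0.5677, 0.1431, 0.2423]
tool_rot: [-0.003, 0.999, 0.048, 0.004]
contact_force: [1.1, -0.3, -0.2]
gripper_width: 0.701
```

Emit:
carry_out --deltas '[[[0,4,0],0],[[0,8,0],0],[[-0.2,12,0],0],[[-0.2,14.8,0],0],[[-0.2,14.8,0],0],[[-0.2,14.8,0],0]]'

```text
t: 11.52
eef_pos: [0.5799, -0.0032, 0.2426]
tool_rot: [-0.003, 0.999, 0.049, 0.004]
contact_force: [0.4, -0.0, 0.5]
gripper_width: 0.701
```

```bash
python3 - <<'E'
from h import *
im=save('wrist','w4')
t=save('top','t4',(190,290,215,355),5.5)
o=readout.get_obs();print(o['t'],o['eef_pos'],o['tool_rot'],o['contact_force'])
for c in ('top','wrist'):
  for n in('level','tray_mid','knob_grip'):print(c,n,[(d['score'],np.round(d['centre'],1),onz(c,d['centre'][::-1],{'level':.1,'tray_mid':.056,'knob_grip':.095}[n])) for d in models.spot_in(n,c)][:3])
E
```

```text
11.625 [ 0.57987204 -0.00263897  0.2422535 ] [-0.00286206  0.9987777   0.04918366  0.003986  ] [-0.37046097  0.73759627  0.29010394]
top level [(0.8, array([321.9, 315.5]), array([0.3449, 0.0189, 0.1   ])), (0.74, array([237.4, 266.8]), array([0.5672, 0.1413, 0.1   ])), (0.69, array([323.1, 448.9]), array([ 0.3331, -0.3279,  0.1   ]))]
top tray_mid [(0.93, array([242.7, 271.6]), array([0.5569, 0.1325, 0.056 ]))]
top knob_grip []
wrist level [(0.78, array([ 70.6, 317.3]), array([0.5682, 0.1161, 0.1   ])), (0.68, array([203.9,  90.4]), array([0.39  , 0.0052, 0.1   ])), (0.66, array([443.4, 149.6]), array([ 0.4198, -0.2552,  0.1   ]))]
wrist tray_mid [(0.84, array([114., 300.]), array([0.5571, 0.0861, 0.056 ]))]
wrist knob_grip [(0.59, array([227.1, 318. ]), array([0.5801, 0.0007, 0.095 ]))]
```

View pics/w4.png

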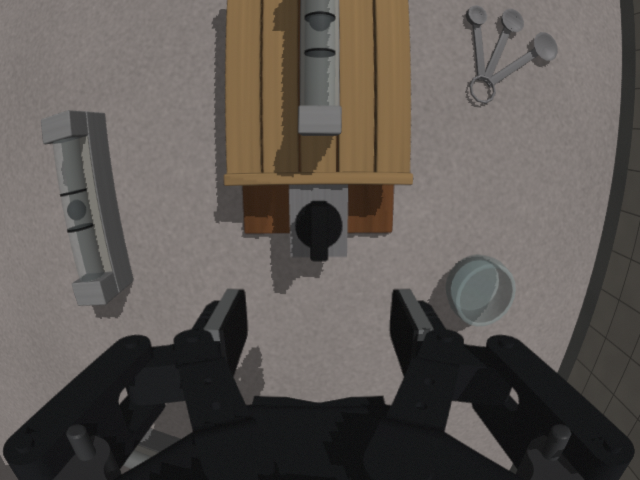

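```bash
python3 - <<'E'
from h import *
im=read_camera('wrist')
c=cv2.convertScaleAbs(im[180:280,270:370],alpha=3,beta=20)
cv2.imwrite('pics/k.png',cv2.resize(c,None,fx=6,fy=6,interpolation=cv2.INTER_CUBIC)[:,:,::-1])
E
```

```text
(no output)
```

View pics/k.png

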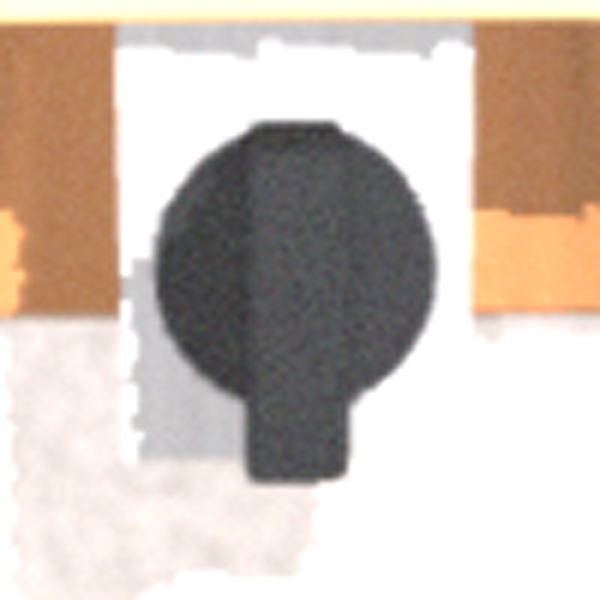

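```bash
python3 - <<'E'
from h import *
g=lambda u,v,z:onz('wrist',(u/6+270-.4,v/6+180-.4),z)
for zd in (.045,.05,.055,.06):
  c=g(296,262,zd); print('disc',zd,c,np.linalg.norm(g(156,265,zd)-g(437,265,zd)),np.linalg.norm(g(296,122,zd)-c))
for z in(.075,.08,.085,.09,.095,.1): print(z,g(298,482,z),np.linalg.norm(g(247,470,z)-g(350,470,z)))
q=readout.get_obs()['tool_rot'];print(np.degrees(2*np.arctan2(q[2],q[1])))
E
```

```text
disc 0.045 [ 0.5821 -0.0076  0.045 ] 0.04169232543286592 0.0209954757031128
disc 0.05 [ 0.582  -0.0064  0.05  ] 0.04098597321035582 0.02060728026693479
disc 0.055 [ 0.5818 -0.0053  0.055 ] 0.040388736053508796 0.020298768435548006
disc 0.06 [ 0.5816 -0.0042  0.06  ] 0.03978190543450624 0.019990497742677645
0.075 [ 0.5845 -0.0318  0.075 ] 0.014259382875847038
0.08 [ 0.5843 -0.0302  0.08  ] 0.013960659010232919
0.085 [ 0.5841 -0.0285  0.085 ] 0.013761540611428693
0.09 [ 0.5839 -0.0269  0.09  ] 0.013462912017836339
0.095 [ 0.5836 -0.0253  0.095 ] 0.013164345787011218
0.1 [ 0.5834 -0.0236  0.1   ] 0.012965338406690377
5.531428494832151
```

The knob bar lies along the tray, in line with the jaws. Its top is at about (0.582, -0.005, 0.087) and the disc top at about 0.058. Descending to grip it.

Emit:
carry_out --deltas '[[[0.2,0.25,5],0.2],[[0.2,0.25,10],0.2],[[0.2,0.25,13],0.2],[[0.2,0.25,15],0.2],[[0.2,0.25,16.2],0.2],[[0.2,0.25,16.2],0.2],[[0.2,0.25,16.2],0.2]]'

```text
t: 12.85
eef_pos: [0.584, -0.0054, 0.0806]
tool_rot: [-0.003, 0.999, 0.046, 0.004]
contact_force: [-0.2, 1.2, -0.3]
gripper_width: 0.699
```

Emit:
carry_out --deltas '[[[0,0,0],0],[[0,0,0],0],[[0,0,0],0],[[0,0,0],0],[[0,0,0],0],[[0,0,0],0]]' --hand 0 --newtons 60

```text
t: 13.6
eef_pos: [0.5838, -0.0056, 0.0806]
tool_rot: [-0.002, 0.999, 0.046, 0.004]
contact_force: [-1.5, -1.9, 3.9]
gripper_width: 0.156
```

Emit:
carry_out --deltas '[[[0,0,0.2],0],[[0,0,0.4],0],[[0,0,0.6],0],[[0,0,0.7],0],[[0,0,0.8],0],[[0,0,0.8],0]]'

```text
t: 14.35
eef_pos: [0.5844, -0.0067, 0.0731]
tool_rot: [-0.002, 0.999, 0.046, 0.005]
contact_force: [-2.3, -4.2, 8.6]
gripper_width: 0.15
```

Emit:
carry_out --deltas '[[[0,0,0.1],0],[[0,0,0.2],0],[[0,0,0.3],0],[[0,0,0.3],0]]'

```text
t: 14.85
eef_pos: [0.5848, -0.0071, 0.0707]
tool_rot: [-0.001, 0.999, 0.046, 0.005]
contact_force: [-3.1, -2.9, 11.1]
gripper_width: 0.15
```

Emit:
carry_out --deltas '[[[0,0,0.1],0],[[0,0,0.15],0],[[0,0,0.2],0],[[0,0,0.2],0]]'

```text
t: 15.35
eef_pos: [0.5855, -0.0071, 0.0698]
tool_rot: [-0.001, 0.999, 0.045, 0.006]
contact_force: [-3.9, -2.5, 13.5]
gripper_width: 0.15
```

```bash
python3 - <<'E'
from h import *
for i in range(3): read_camera('wrist')
o=readout.get_obs();print(o['t'],o['eef_pos'],o['contact_force'],o['gripper_width'])
a=read_camera('wrist');a=cv2.resize(a[0:240,200:440],(600,600),interpolation=cv2.INTER_CUBIC)
cv2.imwrite('pics/w5.png',a[:,:,::-1])
E
```

```text
15.5 [ 0.58548157 -0.00709605  0.06982249] [-3.80118572 -2.89837773 12.92329641] 0.15200789383436766
```

View pics/w5.png

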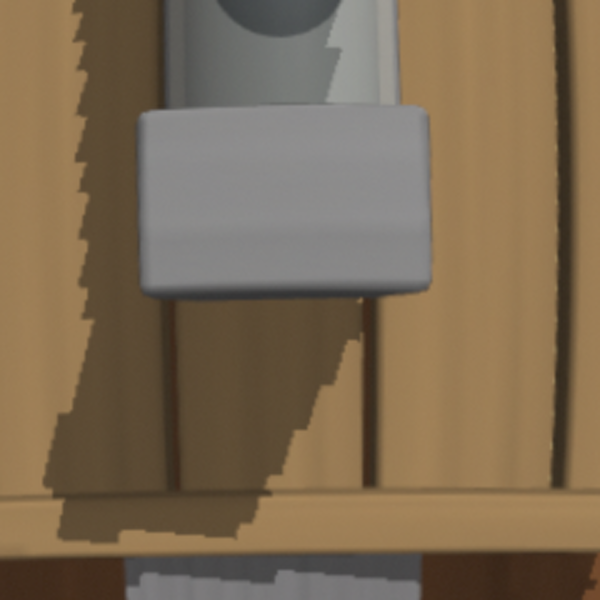

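The foot is on its stop (force rising) and the ball is at the foot end, so the foot is low, as expected. Turning clockwise while pressing.

Emit:
carry_out --deltas '[[[0,0,0.2],0],[[0,-0.1,0.2],5],[[0,-0.1,0.15],10],[[0,-0.1,0.1],15],[[0,-0.1,0.05],20],[[0,-0.1,0],25],[[0,-0.1,-0.05],30],[[0,-0.1,-0.1],35],[[0,-0.1,-0.1],35]]'

```text
t: 16.68
eef_pos: [0.5855, -0.0069, 0.072]
tool_rot: [-0.002, 0.966, -0.258, 0.005]
contact_force: [-4.8, -2.9, 14.9]
gripper_width: 0.156
```

```bash
python3 - <<'E'
from h import *
o=readout.get_obs();print(o['t'],o['eef_pos'],o['contact_force'],o['torque'],o['gripper_width'],o['q'].round(2))
t=read_camera('top')[205:275,225:325];s=read_camera('scene')[225:305,320:420]
a=cv2.resize(t,(800,560),interpolation=cv2.INTER_CUBIC);b=cv2.resize(s,(700,560),interpolation=cv2.INTER_CUBIC)
cv2.imwrite('pics/b1.png',cv2.resize(np.hstack([a,b])[:,:,::-1],(800,300),interpolation=cv2.INTER_AREA))
E
```

```text
16.675 [ 0.5855097  -0.0068693   0.07196442] [-4.78302855 -2.87507341 14.92886678] [-0.29804638  1.8707689   0.02712873] 0.15579623813463708 [ 0.13  0.57 -0.29  1.9   0.24  0.7  -0.83]
```

View pics/b1.png

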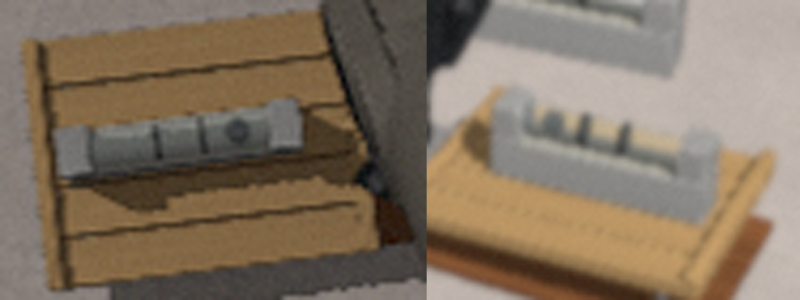

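Top view: the ball is at col 237 and the marks at 156 and 203, so it is still towards the foot and perhaps not settled. Turning a bit more and letting it settle.

Emit:
carry_out --deltas '[[[0,0,0.2],0],[[0,0,0.15],6],[[0,0,0.1],12],[[0,0,0.1],12],[[0,0,0.1],12],[[0,0,0.1],12],[[0,0,0.1],12],[[0,0,0.1],12],[[0,0,0.1],12],[[0,0,0.1],12]]'

```text
t: 18.02
eef_pos: [0.5859, -0.0067, 0.0724]
tool_rot: [-0.003, 0.934, -0.357, 0.005]
contact_force: [-5.7, -1.9, 17.3]
gripper_width: 0.157
```

```bash
cat > ball.py <<'E'
from h import *
import sys
for i in range(int(sys.argv[1])): read_camera('top')
o=readout.get_obs();q=o['tool_rot'];print(o['t'],o['eef_pos'],o['contact_force'],o['gripper_width'],np.degrees(2*np.arctan2(q[2],q[1])))
t=read_camera('top').astype(float).mean(2)
# sample along level axis: from crop coords (x4.267 horiz,4.286 vert) blocks at (75,150),(287,122)
s=800/1500*8; p=np.array([225+75/s,205+152*.99/(300/70)]);r=np.array([225+287/s,205+122/(300/70)])
n=120;w=np.array([-(r-p)[1],(r-p)[0]]);w/=np.linalg.norm(w)
L=np.linalg.norm(r-p); prof=[]
for k in np.linspace(0,1,n):
    m=p+(r-p)*k
    v=[cv2.remap(t.astype(np.float32),np.float32([[ (m+w*e)[0]]]),np.float32([[(m+w*e)[1]]]),cv2.INTER_LINEAR)[0,0] for e in np.linspace(-2,2,5)]
    prof.append(np.mean(v))
print('px/sample',L/n,' '.join(f'{x:.0f}' for x in prof))
u=cv2.resize(t[205:275,225:325],(800,560),interpolation=cv2.INTER_CUBIC).clip(0,255).astype('uint8')
cv2.imwrite('pics/%s.png'%sys.argv[2],u[150:450,50:600])
E
python3 ball.py 10 b2
```

```text
18.525 [ 0.58594849 -0.00675387  0.07240119] [-5.67255062 -1.88760982 17.17305273] 0.1535969015945366 -41.877607247184756
px/sample 0.4177492695120542 113 112 113 113 108 98 88 79 73 76 84 89 91 91 91 91 92 91 91 91 91 91 91 93 94 94 94 95 95 94 95 95 95 94 94 94 94 95 95 94 93 91 84 72 61 59 64 74 85 92 92 91 91 93 95 96 97 96 94 93 94 95 95 95 95 96 96 89 80 69 60 62 72 83 90 94 94 93 93 94 94 92 89 85 78 71 66 63 62 61 60 60 61 62 64 69 75 81 86 91 92 94 95 95 93 93 94 99 104 109 112 114 114 113 113 113 113 112 112 112
```

View pics/b2.png

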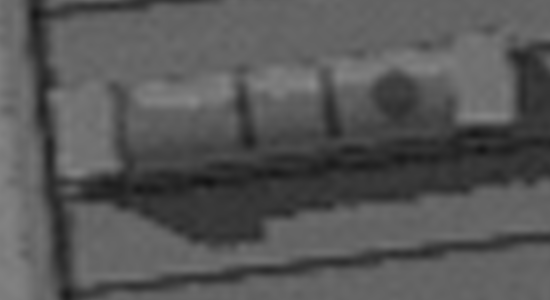

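The picture allowance is now used up, so from here I go by the numeric brightness profile. It puts the marks at samples 45 and 70.5, and the ball at 89. The force (17 N) is well above the 7 N needed and may be over-pressing a soft stop, so I'll ease off and see how the ball responds.

Emit:
carry_out --deltas '[[[0,0,-0.1],0],[[0,0,-0.2],0],[[0,0,-0.2],0],[[0,0,-0.2],0],[[0,0,-0.2],0],[[0,0,-0.2],0],[[0,0,-0.2],0],[[0,0,-0.2],0],[[0,0,-0.2],0],[[0,0,-0.2],0]]'

```text
t: 19.82
eef_pos: [0.5854, -0.0065, 0.0747]
tool_rot: [-0.003, 0.934, -0.357, 0.004]
contact_force: [-4.2, 0.2, 9.5]
gripper_width: 0.152
```

```bash
python3 ball.py 12 b3
```

```text
20.425 [ 0.58537101 -0.0065424   0.07472872] [-3.71681235  0.0178591   9.35346203] 0.15267628835436964 -41.88441802875092
px/sample 0.4177492695120542 114 114 114 114 107 99 90 82 77 81 88 90 90 89 90 91 92 92 92 91 91 91 92 93 93 93 93 94 94 94 93 92 91 90 90 90 91 92 93 94 92 85 75 63 54 58 70 82 90 95 95 92 91 92 93 93 94 94 93 93 94 94 94 94 95 97 95 86 74 66 61 65 77 87 91 93 91 86 80 74 67 64 63 61 61 60 60 60 62 65 72 81 90 94 96 97 95 93 93 94 95 96 96 97 97 100 104 109 113 116 115 114 113 113 114 114 115 114 114 113
```

Emit:
carry_out --deltas '[[[0,0,0.08],0],[[0,0,0],6],[[0,0,-0.03],12],[[0,0,-0.03],12],[[0,0,-0.03],12],[[0,0,-0.03],12],[[0,0,-0.03],12],[[0,0,-0.03],12],[[0,0,-0.03],12],[[0,0,-0.03],12]]'

```text
t: 21.72
eef_pos: [0.5851, -0.0064, 0.0755]
tool_rot: [-0.003, 0.891, -0.453, 0.004]
contact_force: [-3.3, -0.9, 10.8]
gripper_width: 0.158
```

```bash
sed -i "s/^print('px.*/P=np.array(prof);k=np.arange(n);hit=(P[20:105]<80);i=np.where(hit)[0]+20;g=np.split(i,np.where(np.diff(i)>1)[0]+1);print([(round(float(((95-P[x])*x).sum()\/(95-P[x]).sum()),1),len(x)) for x in g])/" ball.py; python3 ball.py 15 b4;python3 ball.py 0 b5
```

```text
22.475 [ 0.58508438 -0.00644396  0.07555791] [-3.99206276  0.31068473 10.46887892] 0.14981673516865995 -53.89558100992116
[(44.0, 5), (77.2, 19)]
22.525 [ 0.58508425 -0.00643466  0.07555483] [-3.45871822 -0.8196588  11.04179733] 0.15070214824466785 -53.89270384102343
[(44.0, 5), (77.1, 19)]
```

```bash
sed -i "s/^P=np.array.*/P=np.array(prof);c=[round(float(j+(P[j]-80)\/(P[j]-P[j+1])),1) for j in range(20,108) if (P[j]-80)*(P[j+1]-80)<=0 and P[j]!=P[j+1]];print('edges',c)/" ball.py; python3 ball.py 0 b6;python3 ball.py 8 b6
```

```text
22.575 [ 0.58510388 -0.00645816  0.07555445] [-4.38419018 -0.31752049 10.65973993] 0.1538417151952437 -53.89585945268872
edges [41.2, 46.7, 67.2, 86.4]
23.025 [ 0.58508171 -0.00643624  0.07554348] [-3.68823705 -0.91912762 10.644982  ] 0.15169546794503172 -53.893354480822815
edges [41.1, 46.7, 67.2, 73.0, 73.0, 86.3]
```

Emit:
carry_out --deltas '[[[0,0,-0.05],0],[[0,0,-0.05],0],[[0,0,-0.05],0],[[0,0,-0.05],0],[[0,0,-0.05],0],[[0,0,-0.05],0],[[0,0,-0.05],0],[[0,0,-0.05],0],[[0,0,-0.05],0],[[0,0,-0.05],0]]'

```text
t: 24.32
eef_pos: [0.5847, -0.0064, 0.0763]
tool_rot: [-0.002, 0.891, -0.453, 0.003]
contact_force: [-3.7, -0.2, 8.7]
gripper_width: 0.153
```

```bash
python3 ball.py 16 b7
```

```text
25.125 [ 0.58466511 -0.0064019   0.0762478 ] [-3.65871277 -1.02951386  8.28904467] 0.1545093379983852 -53.90449247644747
edges [41.0, 46.5, 67.1, 83.0]
```

The stop is soft and was being over-pressed: 2.3 N less gave 0.7 mm and 3.5 mm of ball travel, and the knob is turning at the expected rate. I'll ease off slightly and turn further.

Emit:
carry_out --deltas '[[[0,0,0.05],0],[[0,0,-0.02],7],[[0,0,-0.1],14],[[0,0,-0.17],20],[[0,0,-0.17],20],[[0,0,-0.17],20],[[0,0,-0.17],20],[[0,0,-0.17],20],[[0,0,-0.17],20],[[0,0,-0.17],20]]'

```text
t: 26.42
eef_pos: [0.5844, -0.0061, 0.0782]
tool_rot: [-0.003, 0.799, -0.601, 0.003]
contact_force: [-3.3, -0.0, 7.1]
gripper_width: 0.155
```

```bash
python3 ball.py 18 b8; python3 ball.py 8 b8
```

```text
27.325 [ 0.58443349 -0.00607928  0.07821287] [-2.62525214  0.08637623  8.03533067] 0.15285921104987002 -73.89905103851042
edges [40.8, 46.0, 59.7, 73.2]
27.775 [ 0.58446418 -0.00610929  0.07824186] [-3.68810231  0.14570422  7.48080591] 0.15326822231569392 -73.89874867554462
edges [40.8, 46.0, 60.2, 73.4]
```

Ball at about 66.6 against a centre of 56.7, so about 10 mm short. Another 20° at the same press.

Emit:
carry_out --deltas '[[[0,0,0.03],0],[[0,0,-0.03],7],[[0,0,-0.1],14],[[0,0,-0.16],20],[[0,0,-0.16],20],[[0,0,-0.16],20],[[0,0,-0.16],20],[[0,0,-0.16],20],[[0,0,-0.16],20],[[0,0,-0.16],20]]'

```text
t: 29.08
eef_pos: [0.5845, -0.0058, 0.0801]
tool_rot: [0.003, -0.683, 0.731, -0.002]
contact_force: [-3.3, -0.0, 6.7]
gripper_width: 0.156
```

```bash
python3 ball.py 18 b9; python3 ball.py 8 b9; python3 -c "
from h import *;print(readout.get_obs()['q'].round(2))"
```

```text
29.975 [ 0.58447603 -0.00578829  0.08012563] [-3.92098376 -0.56151963  7.17133042] 0.15407463188347648 266.11099414513643
edges [40.2, 45.7, 50.2, 62.8, 65.2, 70.9]
30.425 [ 0.58448897 -0.00576049  0.08012703] [-2.84248105 -0.56564465  7.43926696] 0.14383979790141774 266.11283060257665
edges [40.2, 45.7, 50.6, 62.5, 65.1, 70.9]
[-0.09  0.54 -0.01  1.91  0.01  0.69 -1.74]
```

Marks at 43.0 and 68.0 (centre 55.5), ball at rest at 56.5. That is about 1 mm off, roughly the parallax I'd expect. Handing in.

```bash
python3 ball.py 0 b10; python3 -c "
from h import *
read_camera('top')
for n in('crock','grinder','cellar','spoons'):print(n,[(d['score'],np.round(d['centre'])) for d in models.spot_in(n,'top')][:2])
bot.hand_in()"
```

```text
30.475 [ 0.58448919 -0.00573868  0.08014035] [-3.22901249  0.45393209  7.11190771] 0.15666008138173737 266.1162327524233
edges [40.2, 45.5, 50.5, 62.6, 64.8, 70.9]
crock [(0.82, array([208., 468.]))]
grinder [(0.93, array([238., 155.]))]
cellar [(0.68, array([169., 344.]))]
spoons [(0.88, array([176., 248.]))]
the job is handed in; nothing more can be done
```

I handed the job in at about t = 30.5 s, still gripping the knob and pressing it down, with the ball reading centred. The hand-in gave no verdict.

**Level:** I picked the 150 mm level out of the three by measuring them in the top view; the other two are about 195 mm. I set it on the tray about 10 mm from the middle towards the hinge, lengthwise, with roughly 6 N of contact, let go and backed off.

**Knob:** I gripped it at 60 N, pressed it down and turned it clockwise. The ball reads about 1 mm from centre and at rest, and I'd expect about that much parallax from the camera angle. The press force is about 7 N.

**Bystanders:** The detector finds the crock, grinder, cellar and spoons within 3 px (about 8 mm) of where they started.

**What disagreed or stayed unchecked:**
- **Turn larger than stated:** The total turn came to about 1.73 rad, against the stated 0.5 to 1.2. The stop gives under load: at 17 N the ball ran to the foot end, and easing off brought it back. I think the foot is still pressed somewhat past its nominal stop.
- **Foot press inferred:** I estimated it at above 0.041 rad from the turn, the ball and the knob height, with no direct reading.
- **Tray slope inferred:** I took it as near zero because the ball is centred.
- **No picture of the final state:** I had used all 12 pictures, so the last ball readings come from brightness profiles of the top camera.

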